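Tamp the charcoal level in the fire tray

TASK

Take the tamper from its blue tile and press down the two charcoal briquettes that stand proud, the middle one in each cell of the fire tray, until each is hard down on the tray floor and both rows lie level: finish each with a firm steady push of one to two kilos, held for about a second, but never ram the charcoal (it cracks above four) or push it with the fingers. Then stand the tamper upright in the middle of its tile again without banging it down, let go, and leave the pots and other things where they are.

Things in the scene. Friction and masses are not known exactly. Their poses are not given: they have to be found in the camera images.
- near_cell (a point): Sheet-metal fire tray fixed to the table, 172 (x) x 166 (y) x 50 mm high, walls 4, floor 5 mm, in two open cells, each 80 (x) x 158 mm (y) inside, holding a row along y of three briquettes that lie along x; there is room for all three flat. Point: centre of the inner floor of the near cell, 5 mm above the table; x towards the far cell, z up
- far_cell (a point): The same point of the other cell, 84 mm farther along x; same axes
- tray: The fire tray itself: origin at the centre of its underside, on the table; axes as for the cells
- tile: Blue glazed tile 110 x 110 x 8 mm, fixed to the table, where the tamper stands; origin at the centre of its underside, its top 8 mm above
- tamper_mid (a point): Tamper standing on the tile: square rubber-shod steel foot 50 x 50 x 10 mm, upright square wooden handle 24 x 24 mm in its middle, 135 mm high overall, 0.3 kg. Point: its centre, 67.5 mm above the foot's underside; z up the handle, x and y square to the sides of handle and foot. Grip the handle about 105 mm above the underside
- tamper_foot (a point): Centre of the underside of the tamper's foot; same axes
- near_high_c (a point): Middle, near cell: loose hexagonal dark charcoal bar, 74 mm long, sides 24 mm, 41.6 mm high lying flat, 48 mm wide, 0.18 kg; cracks above 45 N. Point: its centre, 25.8 mm above the tray's underside when down flat; x along it. Stands 14 to 19 mm proud, top level, wedged on its neighbours' slopes. Pressed (1 to 8 N) it spreads them until it lands hard on the floor; it does not spring back
- near_left_c (a point): Neighbour on the +y side, near cell: loose hexagonal dark charcoal bar, 74 mm long, sides 24 mm, 41.6 mm high lying flat, 48 mm wide, 0.18 kg; cracks above 45 N. Point: its centre, 25.8 mm above the tray's underside when down flat; x along it. Lies flat on the tray floor and can slide along y
- near_right_c (a point): Neighbour on the -y side, near cell: loose hexagonal dark charcoal bar, 74 mm long, sides 24 mm, 41.6 mm high lying flat, 48 mm wide, 0.18 kg; cracks above 45 N. Point: its centre, 25.8 mm above the tray's underside when down flat; x along it. Lies flat on the tray floor and can slide along y
- far_high_c (a point): Middle, far cell: loose hexagonal dark charcoal bar, 74 mm long, sides 24 mm, 41.6 mm high lying flat, 48 mm wide, 0.18 kg; cracks above 45 N. Point: its centre, 25.8 mm above the tray's underside when down flat; x along it. Stands 14 to 19 mm proud, top level, wedged on its neighbours' slopes. Pressed (1 to 8 N) it spreads them until it lands hard on the floor; it does not spring back
- far_left_c (a point): Neighbour on the +y side, far cell: loose hexagonal dark charcoal bar, 74 mm long, sides 24 mm, 41.6 mm high lying flat, 48 mm wide, 0.18 kg; cracks above 45 N. Point: its centre, 25.8 mm above the tray's underside when down flat; x along it. Lies flat on the tray floor and can slide along y
- far_right_c (a point): Neighbour on the -y side, far cell: loose hexagonal dark charcoal bar, 74 mm long, sides 24 mm, 41.6 mm high lying flat, 48 mm wide, 0.18 kg; cracks above 45 N. Point: its centre, 25.8 mm above the tray's underside when down flat; x along it. Lies flat on the tray floor and can slide along y
- pot_red: Bystander: cream stew pot with a red band, 92 mm wide (120 over handles), 90 mm high; origin at the centre of its underside. Leave it alone
- pot_navy: Bystander: cream stew pot with a navy band, 92 mm wide (120 over handles), 90 mm high; origin at the centre of its underside. Leave it alone
- pot_ochre: Bystander: ochre stew pot with a cream band, 92 mm wide (120 over handles), 90 mm high; origin at the centre of its underside. Leave it alone
- bowl: Bystander: steel bowl, 150 mm wide, 60 mm high; origin at the centre of its underside. Leave it alone
- salt_jar: Bystander: glass jar with a red cap, 64 mm wide, 90 mm high; origin at the centre of its underside. Leave it alone
- tin_cup: Bystander: tin cup, 70 mm wide, 75 mm high; origin at the centre of its underside. Leave it alone
- spoon: Bystander: spoon lying on the table; origin at the centre of its underside. Leave it alone
Mind the look-alikes: they are no part of the job. Leave any pink look-alike of the part that bears far_right_c alone.

How it is judged (in metres and radians):
On the way, in this order (a step that is already met when the one before it is completed fails the run):
1. the tamper is lifted off its tile (height (world z) of tamper_foot above 0.05 m), for 0.2 s.
2. one of the proud briquettes is down level and is held down by the tamper with a steady 9.5 to 20.5 N for 0.6 s (((contact force between tamper and near_high between 9.5 and 20.5 N and z of near_high_c in the frame of tray below 0.0283 m) or (contact force between tamper and far_high between 9.5 and 20.5 N and z of far_high_c in the frame of tray below 0.0283 m))), for 0.6 s.
3. both are down level and the other one too is held down by the tamper with a steady 9.5 to 20.5 N for 0.6 s (((contact force between tamper and near_high between 9.5 and 20.5 N and z of each of near_high_c, far_high_c in the frame of tray below 0.0283 m) or (contact force between tamper and far_high between 9.5 and 20.5 N and z of each of far_high_c, near_high_c in the frame of tray below 0.0283 m))), for 0.6 s.
At the end, for the whole second after the job is handed in: all six briquettes lie in the tray with their centres less than 2.5 mm above the flat-seated height; the tamper stands upright (within 0.08 rad) at rest on its tile, within 30 mm of the tile's centre (z of each of near_left_c, near_high_c, near_right_c, far_left_c, far_high_c, far_right_c in the frame of tray below 0.0283 m and horizontal distance between tamper_foot and tile below 0.03 m and height (world z) of tamper_foot below 0.012 m and angle between tamper_foot's own z axis and vertical below 0.08 rad and linear speed of each of tamper, near_high, far_high below 0.02 m/s); the robot touches nothing.
It fails at once if a briquette is rammed: more than 45 N between the tamper and a briquette (contact force between tamper and near_left above 45 N or contact force between tamper and near_high above 45 N or contact force between tamper and near_right above 45 N or contact force between tamper and far_left above 45 N or contact force between tamper and far_high above 45 N or contact force between tamper and far_right above 45 N).
It fails at once if the gripper or arm pushes on a briquette (more than 2 N) (contact force between any of the fingers, the arm and near_left above 2 N or contact force between any of the fingers, the arm and near_high above 2 N or contact force between any of the fingers, the arm and near_right above 2 N or contact force between any of the fingers, the arm and far_left above 2 N or contact force between any of the fingers, the arm and far_high above 2 N or contact force between any of the fingers, the arm and far_right above 2 N).
It fails at once if the tamper is banged on the tile or tray (more than 120 N) (contact force between tamper and tile above 120 N or contact force between tamper and tray above 120 N).
It fails at once if a bystander is moved more than 30 mm (distance of any of pot_red, pot_navy, pot_ochre, bowl, salt_jar, tin_cup, spoon from where it was at the start of the episode above 0.03 m).
It also fails if it takes over 64 s, if anything falls off the work surface, if the arm or the gripper's body presses on something with over 40 N, if the wrist force passes 120 N, or if a joint passes its speed limit or range.

ROBOT

A 6-joint arm with a two-finger parallel gripper is mounted at the origin on the work surface. World frame = base frame: x ahead of the robot, y to its left, z up, the work surface at z = 0. Lengths are in mm, angles in rad, forces in N, time in s.
With the tool pointing down it reaches from about 250 to 725 mm from the base axis. Payload 9.7 kg.
Tool frame: the origin (TCP) lies on the centre line of the jaws, within the pads' length; the fingertips stand 11 mm ahead of it and the grasp point (between the pads) lies 8 mm behind it; z points along the fingers, y is the direction in which the jaws open and shut (so a half turn about z gives the same grasp; the last joint's range is limited). The gripper opens to 85 mm and grips with 20 to 120 N. Pads are 22 mm wide; open, the fingers measure 114 mm over their backs; the gripper's body (76 mm by 85 mm) begins 54 mm behind the grasp point. The pads swing forward as they close: fully open they stand 13 mm farther back than shut.
Start: joints at [-1.311, 0.087, 0.176, 1.66, 0, 1.571], TCP at [141.285, -531.541, 242.284] pointing down, gripper open.
Joint ranges: [-3.13, 3.13], [-0.85, 1.81], [-1.15, 1.24], [-2.2, 2.28], [-1.44, 1.52], [-3.14, 3.14]. Speed limits (rad/s): [2.22, 2.22, 2.57, 3.14, 3.14, 3.14].

INTERFACE

Orientations are given as a unit quaternion [x, y, z, w].
In Python, from workcell import bot gives the robot as it stands. The module is installed in compiled form; this text tells all that it offers.
- The arm moves only by the tool send_rows, never from a script. Its argument "commands" is a list of rows, each a list of 2 entries, a list of its own where there are three numbers: the shift along the tool's x, y, z in mm, then the turn, a rotation vector about the tool's x, y, z in rad. In form: [[[tx, ty, tz], [wx, wy, wz]], ...]. A call has 1 to 12 rows; each row shifts and turns the pose as measured when the row begins, along the tool's axes as they then stand; what a row does not reach is not made up. A row lasts 1/12 s, in which the tool goes at most 41.7 mm and 7.16 degrees, less where a joint would pass 70% of its speed; a pose out of reach is approached as far as the arm can. A call is refused whole if a number of a shift passes 41.7 or a number of a turn 0.125, either way. A call with a gripper value outside its range is refused whole. "grip" is the finger opening in mm, from 0 to 85.4, set as the call begins (left out, the last holds). The fingers move at their own pace and stop on an object; "newtons" is the grip in N (left out, the last holds). Time passes only in rows, so rows that do not move let the fingers close. It gives the time, the measured TCP pose, the force and the opening at its end, in the units of the state.
- bot.get_obs(): the state, without advancing time (a new reading comes with each control period).
- bot.snapshot(name): name is "scene" or "top"; returns a dict with "frame" (400x640x3 uint8, blue, green, red), "depth" (400x640 float32, mm along the optical axis (not along the pixel's ray), 0 where there is no reading), "mtx" (3x3 intrinsics, pixels), "distortion" ([k1, k2, p1, p2, k3] as OpenCV has them; the pictures are not rectified), "world_to_cam" (4x4, takes a point from world to camera coordinates). Camera axes: x right, y down, z forward; pixel columns grow to the right and rows downward; lengths in mm; the calibration is good to about 2 mm. A picture is of the moment at which its call begins.
- bot.finish_job(): hands the job in, once; it reports no verdict.
Trained networks look in a picture, given as the dict that the camera call returned (one of the last four; its "shot" number tells which), for a name from the list of things; names that differ only in an ending like _2 or _b are one class to them, and where a whole thing is asked for, a point or a joint stands for the part that bears it (a point fixed in the world has none). Each returns a list of dicts, best first, with "score" (0 to 1); they miss things now and then, are a little off and sometimes report something else, mostly with a low value. They report only what shows in the picture. A call takes as long as a camera call. They do not tell look-alikes from the thing itself.
- bot.find_in(target, picture): "box" ([left, top, width, height] in pixels, round what is visible of it).
- bot.cut_out(target, picture): "region" (400x640 bool, what is visible of it) and "box" ([left, top, width, height] in pixels, round what is visible of it).
The state is a dict: "t": time; "joints": joint angles; "joint_velocities": joint speeds; "joint_torque": joint torques, N m; "position": TCP position; "tool_rot": TCP orientation; "contact_force": force on the tool from outside, world axes, zero at the start; "ft_torque": the same for the moment, N m; "gripper_width": opening from 0.0 (shut) to 1.0 (fully open).
Only numpy, scipy, OpenCV 4.12 (cv2) and the standard library are available. Lean on these libraries where they do the work, as an engineer would, in place of code of your own. Each camera call takes 0.05 s, during which the arm holds its last target.

## Working session

There is one attempt and no reset: what is moved stays moved. The work goes in short steps, Python scripts to look and compute and a tool call to move; the robot and the scene stay as the last step left them, time stands still between calls to the robot, and variables do not carry over. Pictures are saved under pics/ and viewed, and the job is handed in when it is done.

Besides the shell and the picture viewer there is one more tool, called after "Call:" by a JSON object that holds its "method" and its "body", one argument or row to a line. send_rows: Moves the arm, as the interface text tells. Its arguments: {"type":"object","properties":{"commands":{"type":"array","items":{"type":"array"}},"grip":{"type":"number"},"newtons":{"type":"number"}},"required":["commands"]}

```bash
mkdir -p pics
python3 - <<'E'
from workcell import bot
import cv2,pickle
o=bot.get_obs();print({k:o[k] for k in ('t','position','tool_rot','contact_force','gripper_width')})
for n in('scene','top'):
    p=bot.snapshot(n);pickle.dump(p,open(f'{n}0.pkl','wb'));cv2.imwrite(f'pics/{n}0.png',p['frame']);print(n,p['mtx'].tolist(),p['distortion'],p['world_to_cam'].tolist())
    for t in('tile','tray','tamper_mid','near_high_c','far_high_c','far_right_c','near_left_c'):
        print(t,[(round(r['score'],2),r['box']) for r in bot.find_in(t,p)][:6])
E
```

```text
{'t': 0.0, 'position': array([ 141.26484997, -531.33515431,  241.5651844 ]), 'tool_rot': array([ 9.91570635e-01,  1.29565519e-01, -9.56141458e-05, -6.65503684e-04]), 'contact_force': array([-0.2966105,  1.1324864,  0.1023253]), 'gripper_width': 0.9994187374681585}
scene [[405.56398944769717, 0.0, 314.98708644778657], [0.0, 405.56398944769717, 204.5689215832255], [0.0, 0.0, 1.0]] [-0.05854225  0.          0.          0.          0.        ] [[0.3880523801052661, 0.9216372729886476, 0.00029552104358287985, -194.36674824538903], [0.5368933456635696, -0.2257965534406392, -0.8128723465812497, -211.00408452361185], [-0.7491067251579155, 0.31559571209440984, -0.5824418089653297, 1713.840274240672], [0.0, 0.0, 0.0, 1.0]]
tile [(0.77, [373.6, 185.0, 37.4, 17.7])]
tray [(0.8, [288.0, 207.9, 76.1, 60.2])]
tamper_mid [(0.64, [384.9, 157.4, 19.5, 39.2])]
near_high_c [(0.75, [306.8, 213.1, 27.9, 18.3]), (0.2, [193.3, 210.0, 49.9, 38.4])]
far_high_c [(0.7, [322.6, 224.5, 21.1, 19.7])]
far_right_c [(0.76, [259.9, 246.8, 27.6, 27.0]), (0.67, [293.2, 263.2, 36.5, 38.1]), (0.61, [296.7, 192.3, 21.4, 20
[... 386 characters left out ...]
4034869434267], [0.0794904255038686, -0.003844553775463546, -0.9968282157219875, 1233.3978446916728], [0.0, 0.0, 0.0, 1.0]]
tile [(0.98, [176.8, 211.3, 48.5, 41.1])]
tray [(0.63, [183.2, 221.9, 30.1, 23.1]), (0.55, [282.7, 143.2, 70.5, 77.3])]
tamper_mid [(0.59, [183.5, 222.3, 29.6, 22.6]), (0.36, [253.4, 94.2, 41.9, 42.4])]
near_high_c [(0.72, [308.4, 180.3, 22.3, 28.2])]
far_high_c [(0.58, [300.4, 150.4, 22.1, 29.1])]
far_right_c [(0.86, [373.2, 151.5, 17.2, 29.5]), (0.79, [294.9, 229.7, 29.9, 32.6]), (0.71, [320.6, 145.4, 15.9, 27.1]), (0.7, [187.6, 113.8, 40.3, 43.4]), (0.24, [282.0, 144.0, 72.6, 76.5])]
near_left_c [(0.78, [297.8, 186.6, 13.1, 25.5]), (0.57, [306.7, 178.8, 21.1, 29.8])]
```

Run:
```python
import cv2,pickle
for n,(x,y,w,h) in {'top':(160,80,240,190),'scene':(170,140,260,180)}.items():
    f=pickle.load(open(n+'0.pkl','rb'))['frame'];cv2.imwrite(f'pics/{n}0c.png',cv2.resize(f[y:y+h,x:x+w],None,fx=3,fy=3,interpolation=cv2.INTER_CUBIC))
```

```text
(no output)
```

View pics/top0.png

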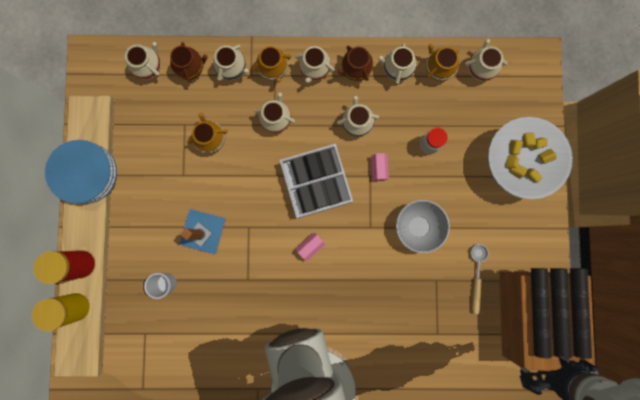

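View pics/scene0.png

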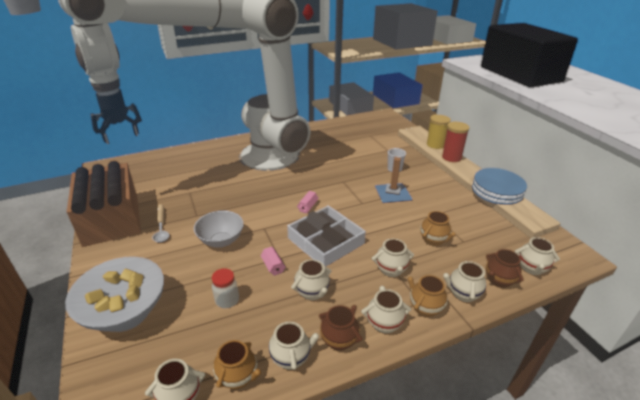

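```bash
sleep 1
```

```text
(no output)
```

View pics/top0c.png

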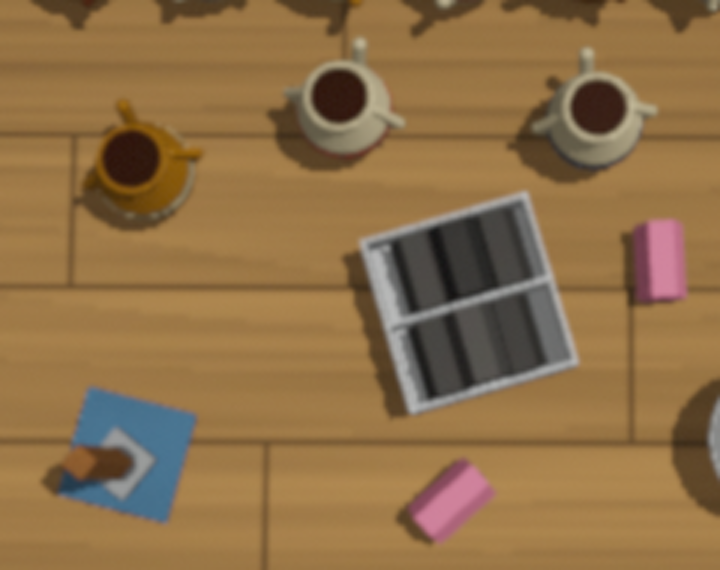

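View pics/scene0c.png

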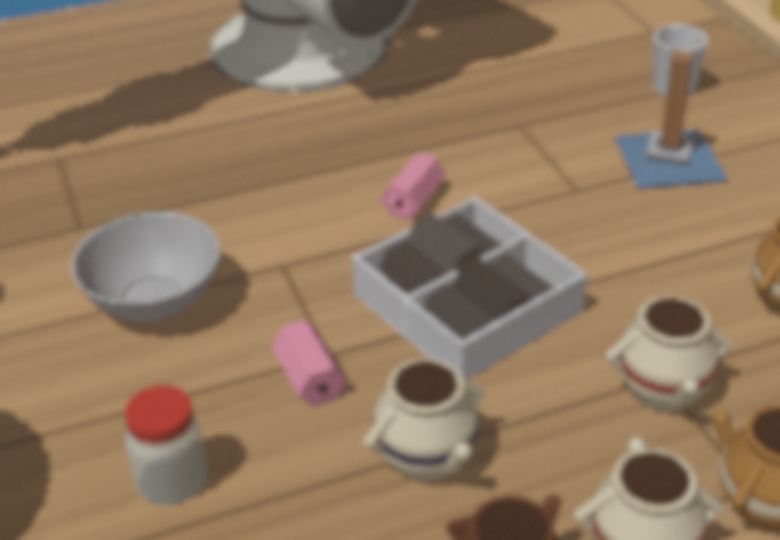

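The top view shows the tile at (202,232) with the tamper on it (handle top near (187,233)). The tray is at (316,180), with the near cell below and the far cell above. Two pink look-alikes lie outside the tray at (380,166) and (310,247). The real briquettes are the dark bars inside the tray, so there's no ambiguity there. Next I'll measure from depth in both views.

```bash
cat > h.py <<'E'
import numpy as np,cv2,pickle
def cloud(p):
    h,w=p['depth'].shape
    u,v=np.meshgrid(np.arange(w),np.arange(h))
    n=cv2.undistortPoints(np.stack([u,v],-1).reshape(-1,1,2).astype(np.float64),p['mtx'],np.array(p['distortion'])).reshape(h,w,2)
    d=p['depth'].astype(float)
    c=np.stack([n[...,0]*d,n[...,1]*d,d],-1)
    T=np.linalg.inv(p['world_to_cam'])
    W=c@T[:3,:3].T+T[:3,3]; W[d==0]=np.nan
    return W
def rect(P):
    r=cv2.minAreaRect(P[:,:2].astype(np.float32)); return np.round(r[0],1),np.round(r[1],1),round(r[2],1)
E
python3 - <<'E'
from h import *
for n in('top','scene'):
    p=pickle.load(open(n+'0.pkl','rb'));W=cloud(p);f=p['frame'].astype(int)
    hsv=cv2.cvtColor(p['frame'],cv2.COLOR_BGR2HSV)
    tb=[176,211,50,42] if n=='top' else [373,183,39,20]
    m=np.zeros(W.shape[:2],bool);m[tb[1]-2:tb[1]+tb[3]+2,tb[0]-2:tb[0]+tb[2]+2]=1
    b=m&(hsv[...,0]>95)&(hsv[...,0]<115)&(hsv[...,1]>110)
    P=W[b];P=P[~np.isnan(P).any(1)];print(n,'tile',rect(P),'z',np.nanmedian(P[:,2]),len(P), P[:,:2].min(0),P[:,:2].max(0))
    bb=[160,200,80,70] if n=='top' else [365,140,60,70]
    Q=W[bb[1]:bb[1]+bb[3],bb[0]:bb[0]+bb[2]].reshape(-1,3);C=np.median(P,0)
    near=(np.linalg.norm(Q[:,:2]-C[:2],axis=1)<70)
    for lo,hi in((14,26),(40,90),(90,128),(128,160)):
        q=Q[near&(Q[:,2]>lo)&(Q[:,2]<hi)]
        if len(q)>3:print('  tamper',lo,hi,len(q),rect(q),np.median(q,0).round(1))
    tb=[270,135,95,95] if n=='top' else [280,200,92,75]
    Q=W[tb[1]:tb[1]+tb[3],tb[0]:tb[0]+tb[2]].reshape(-1,3);F=f[tb[1]:tb[1]+tb[3],tb[0]:tb[0]+tb[2]].reshape(-1,3)
    q=Q[(Q[:,2]>25)&(Q[:,2]<75)&(F.max(1)-F.min(1)<40)];print('  tray',len(q),rect(q))
    dark=(F.max(1)<95)&(Q[:,2]>20)
    q=Q[dark&(Q[:,2]>54)];print('  high',len(q),np.percentile(q[:,2],[5,25,50,75,95]).round(1))
    pickle.dump((Q,F),open(n+'tr.pkl','wb'))
E
```

```text
top tile (array([454.4, 328. ]), array([102.6, 102. ]), 75.4) z 8.456728606961747 752 [393.99989539 266.72864677] [513.78419139 388.04788339]
  tamper 14 26 181 (array([451.6, 310.8]), array([83.2, 96.7]), 87.5) [449.1 321.7  18.7]
  tamper 40 90 63 (array([447.6, 324.1]), array([31.2, 19.2]), 1.8) [445.8 323.7  67.6]
  tamper 90 128 55 (array([447.1, 324.8]), array([29.8, 17. ]), 2.4) [445.5 324.3 109.2]
  tamper 128 160 98 (array([447.2, 333.6]), array([24.2, 23.8]), 53.2) [447.6 332.6 142.2]
  tray 2857 (array([619.7, -43.7]), array([185.6, 248.9]), 16.7)
  high 610 [55.3 59.3 62.6 65.1 68.3]
  return np.nanmean(a, axis, out=out, keepdims=keepdims)
Traceback (most recent call last):
ValueError: zero-size array to reduction operation minimum which has no identity
```

Run:
```python
from h import *
import numpy as np
p=pickle.load(open('scene0.pkl','rb'));W=cloud(p);hsv=cv2.cvtColor(p['frame'],cv2.COLOR_BGR2HSV)
print(hsv[194,378:412].tolist()[::4], W[194,380])
# scene tile+tamper by height
Q=W[135:215,355:430].reshape(-1,3);H=hsv[135:215,355:430].reshape(-1,3)
b=(H[:,0]>90)&(H[:,0]<125)&(H[:,1]>80)&(Q[:,2]<16)&(abs(Q[:,0]-454)<80)&(abs(Q[:,1]-328)<80)
print('scene tile',b.sum(),rect(Q[b]) ,np.median(Q[b],0))
near=np.hypot(Q[:,0]-447,Q[:,1]-327)<30
for lo,hi in((14,26),(40,90),(90,128),(128,160)):
    q=Q[near&(Q[:,2]>lo)&(Q[:,2]<hi)];print(lo,len(q),rect(q),np.median(q,0).round(1))
# tray heightmap both
out=[]
for n in('top','scene'):
    p=pickle.load(open(n+'0.pkl','rb'));W=cloud(p).reshape(-1,3)
    F=p['frame'].reshape(-1,3).astype(float)
    m=(abs(W[:,0]-590)<150)&(abs(W[:,1]+20)<150)&(W[:,2]>-10)&(W[:,2]<90)
    img=np.zeros((300,300,3),np.uint8);hm=np.zeros((300,300),np.uint8)
    for w,c in zip(W[m],F[m]):
        r=int(740-w[0]);cc=int(130-w[1])
        cv2.circle(img,(cc,r),2,c.tolist(),-1);cv2.circle(hm,(cc,r),2,int(np.clip(w[2]*3,0,255)),-1)
    out.append(np.hstack([img,cv2.applyColorMap(hm,cv2.COLORMAP_JET)]))
cv2.imwrite('pics/hm.png',np.vstack(out))
```

```text
[[10, 42, 140], [105, 79, 148], [105, 77, 142], [107, 69, 134], [108, 49, 125], [108, 33, 116], [106, 79, 148], [105, 79, 148], [13, 66, 150]] [452.2838426  274.06712943   9.76586553]
scene tile 16 (array([458.6, 321.5]), array([81.8, 62. ]), 74.5) [471.65530247 293.93727595   6.22164607]
14 82 (array([447.8, 327.3]), array([50. , 45.7]), 54.2) [453.4 323.4  18.2]
40 84 (array([452.9, 327.3]), array([28.1, 18. ]), 73.4) [451.7 325.5  65. ]
90 68 (array([453. , 327.6]), array([26.5, 17.5]), 70.9) [452.2 324.5 107.3]
128 50 (array([445.9, 330.7]), array([23. , 30.8]), 47.1) [449.2 327.4 139.8]
```

View pics/hm.png

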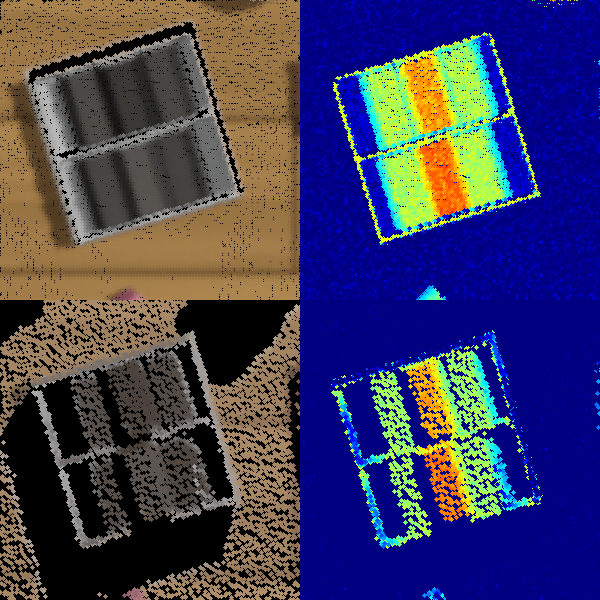

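The height map shows the proud bars clearly, orange in the middle of each cell at about z 62–66. The tray is turned about 16°.

Run:
```python
from h import *
a=np.deg2rad(16)
for n in('top','scene'):
    p=pickle.load(open(n+'0.pkl','rb'));W=cloud(p).reshape(-1,3);F=p['frame'].reshape(-1,3).astype(int)
    m=(abs(W[:,0]-590)<150)&(abs(W[:,1]+20)<130)&(W[:,2]>30)&(W[:,2]<75)&(F.max(1)-F.min(1)<45)
    lab=None
    P=W[m];d=np.hypot(P[:,0]-585,P[:,1]+5)<125;P=P[d]
    print(n,'tray',len(P),rect(P))
    c=np.array(rect(P)[0])
    H=P[P[:,2]>57]
    R=np.array([[np.cos(a),np.sin(a)],[-np.sin(a),np.cos(a)]])
    L=(H[:,:2]-c)@R.T
    for nm,s in(('near',L[:,0]<0),('far',L[:,0]>0)):
        h=H[s];top=h[h[:,2]>np.percentile(h[:,2],60)-3]
        print(nm,len(h),rect(top),'z',np.percentile(top[:,2],[10,50,90]).round(1),'local mean',L[s].mean(0).round(1))
    p_=W[(np.hypot(W[:,0]-447.5,W[:,1]-331)<24)&(W[:,2]>134)&(W[:,2]<155)]
    print('handle top',rect(p_),p_.mean(0).round(1),len(p_))
    p_=W[(np.hypot(W[:,0]-447.5,W[:,1]-331)<50)&(W[:,2]>50)&(W[:,2]<120)]
    print('handle sides',rect(p_),p_.mean(0).round(1),len(p_))
```

```text
top tray 2726 (array([601.7,  -5.8]), array([172.8, 166. ]), 16.7)
near 310 (array([560.4, -12.8]), array([73.8, 31.4]), 17.7) z [63.5 65.8 68.9] local mean [-42.    3.5]
far 256 (array([643.7,   1.9]), array([74.2, 28. ]), 16.8) z [59.8 62.2 64.6] local mean [41.8 -4.5]
handle top (array([447.3, 333.7]), array([23.8, 23.8]), 53.7) [446.9 333.1 142.5] 89
handle sides (array([447.4, 324. ]), array([30.8, 19.1]), 1.2) [446.  324.   85.7] 96
scene tray 2125 (array([598.8,  -6.9]), array([176.7, 170.6]), 16.5)
near 173 (array([558.7, -16.4]), array([76.5, 29.1]), 16.9) z [61.7 64.2 66.4] local mean [-38.2   0.2]
far 157 (array([ 6.408e+02, -6.000e-01]), array([75.3, 30. ]), 17.0) z [58.4 60.2 62.2] local mean [42.  -6.1]
handle top (array([446. , 330.5]), array([22.4, 30.9]), 45.1) [447.1 329.5 140.8] 36
handle sides (array([452.8, 327.4]), array([27.9, 18. ]), 72.8) [452.2 325.6  85.2] 121
```

Handle centre is about (448, 331), with yaw 53.5° mod 90. The tray is at (600, -6), yaw 16.7°. The proud bars are at about (560, -14) near and (643, 0) far. First I'll travel towards the tamper.

Call:
{"method": "send_rows", "body": {
  "commands": [
    [[22.5,-32.8,0],[0,0,0]],
    [[22.5,-32.8,0],[0,0,0]],
    [[22.5,-32.8,0],[0,0,0]],
    [[22.5,-32.8,0],[0,0,0]],
    [[22.5,-32.8,0],[0,0,0]],
    [[22.5,-32.8,0],[0,0,0]],
    [[22.5,-32.8,0],[0,0,0]],
    [[22.5,-32.8,0],[0,0,0]],
    [[22.5,-32.8,0],[0,0,0]],
    [[22.5,-32.8,0],[0,0,0]],
    [[22.5,-32.8,0],[0,0,0]],
    [[22.5,-32.8,0],[0,0,0]]
  ],
  "grip": 85
}}

```text
t: 1.8
position: [302.5, -71.4, 239.3]
tool_rot: [0.992, 0.122, 0.002, -0.001]
contact_force: [-0.4, -0.6, -0.2]
gripper_width: 0.994
```

```bash
cat > go.py <<'E'
import sys,numpy as np
from scipy.spatial.transform import Rotation as R
from workcell import bot
def go(x,y,z,yaw=None):
    o=bot.get_obs();r=R.from_quat(o['tool_rot']);p=o['position']
    d=r.inv().apply(np.array([x,y,z])-p)
    m=r.as_matrix();yx=np.rad2deg(np.arctan2(m[1,0],m[0,0]))
    print('t',round(o['t'],2),'pos',p.round(1),'yaw x',yx.round(2),'zaxis',m[:,2].round(4),'F',o['contact_force'].round(1),'grip',round(o['gripper_width'],3))
    print('d tool',d.round(1),'n rows@40',np.linalg.norm(d)/40)
    if yaw is not None:
        t=R.from_matrix(np.array([[np.cos(yaw),np.sin(yaw),0],[np.sin(yaw),-np.cos(yaw),0],[0,0,-1]]))
        print('rotvec tool',(r.inv()*t).as_rotvec().round(4))
    print('joints',np.round(o['joints'],2))
if __name__=='__main__':
    a=[float(v) for v in sys.argv[1:]]
    go(*a[:3],np.deg2rad(a[3]) if len(a)>3 else None)
E
python3 go.py 448 331 240 53.5
```

```text
t 1.8 pos [302.5 -71.4 239.3] yaw x 14.06 zaxis [ 0.004   0.0024 -1.    ] F [-0.4 -0.6 -0.2] grip 0.994
d tool [ 239.  -355.     0.9] n rows@40 10.698839174596323
rotvec tool [ 2.000e-04 -4.800e-03 -6.883e-01]
joints [-0.23 -0.48 -0.31  1.74  0.    2.66]
```

Call:
{"method": "send_rows", "body": {
  "commands": [
    [[0,0,0],[0,0,-0.115]],
    [[0,0,0],[0,0,-0.115]],
    [[0,0,0],[0,0,-0.115]],
    [[0,0,0],[0,0,-0.115]],
    [[0,0,0],[0,0,-0.115]],
    [[0,0,0],[0,0,-0.115]]
  ]
}}

```text
t: 2.3
position: [304.7, -60.0, 240.4]
tool_rot: [0.884, 0.467, 0.005, 0.0]
contact_force: [-1.1, 0.0, 0.2]
gripper_width: 0.994
```

```bash
python3 go.py 448 331 240 53.5
```

```text
t 2.3 pos [304.7 -60.  240.4] yaw x 55.74 zaxis [ 0.0084  0.0035 -1.    ] F [-1.1  0.   0.2] grip 0.994
d tool [ 403.8 -101.7    3. ] n rows@40 10.409936250357507
rotvec tool [ 0.0048 -0.0077  0.0391]
joints [-0.2  -0.49 -0.31  1.74  0.01  1.97]
```

Call:
{"method": "send_rows", "body": {
  "commands": [
    [[37,-9.3,0.5],[0.002,-0.003,0]],
    [[37,-9.3,0.5],[0.002,-0.003,0]],
    [[37,-9.3,0.5],[0,0,0]],
    [[37,-9.3,0.5],[0,0,0]],
    [[37,-9.3,0.5],[0,0,0]],
    [[37,-9.3,0],[0,0,0]],
    [[37,-9.3,0],[0,0,0]],
    [[37,-9.3,0],[0,0,0]],
    [[37,-9.3,0],[0,0,0]],
    [[37,-9.3,0],[0,0,0]],
    [[20,-5,0],[0,0,0]],
    [[0,0,0],[0,0,0]]
  ]
}}

```text
t: 3.3
position: [443.9, 335.6, 238.9]
tool_rot: [0.882, 0.471, 0.004, 0.002]
contact_force: [-0.1, -0.4, -1.0]
gripper_width: 0.997
```

```bash
python3 go.py 448 331 240 53.5
```

```text
t 3.3 pos [443.9 335.6 238.9] yaw x 56.19 zaxis [ 9.9e-03  4.0e-04 -1.0e+00] F [-0.1 -0.4 -1. ] grip 0.997
d tool [-1.5  5.9 -1.1] n rows@40 0.15530002749383204
rotvec tool [ 0.0079 -0.006   0.0469]
joints [ 0.65  0.09  0.18  1.65 -0.01  2.81]
```

Call:
{"method": "send_rows", "body": {
  "commands": [
    [[-1.5,5.9,0],[0.008,-0.006,0.047]],
    [[0,0,20],[0,0,0]],
    [[0,0,20],[0,0,0]],
    [[0,0,0],[0,0,0]]
  ]
}}

```text
t: 3.63
position: [448.1, 332.2, 197.5]
tool_rot: [0.893, 0.45, -0.0, -0.0]
contact_force: [-0.8, -0.2, 0.0]
gripper_width: 0.996
```

```bash
python3 go.py 448 331 105 53.5
python3 - <<'E'
from workcell import bot
import cv2,pickle
o=[]
for n in('scene','top'):
    p=bot.snapshot(n);pickle.dump(p,open(f'{n}1.pkl','wb'))
    x,y=(330,100) if n=='scene' else (150,180)
    o.append(cv2.resize(p['frame'][y:y+110,x:x+110],None,fx=3.6,fy=3.6,interpolation=cv2.INTER_CUBIC))
cv2.imwrite('pics/c1.png',cv2.hconcat(o))
E
```

```text
t 3.63 pos [448.1 332.2 197.5] yaw x 53.55 zaxis [-7.e-04 -3.e-04 -1.e+00] F [-0.8 -0.2  0. ] grip 0.996
d tool [-1.   0.7 92.5] n rows@40 2.3134001287381407
rotvec tool [-0.0004  0.0007  0.0008]
joints [0.64 0.09 0.1  1.57 0.   2.84]
```

View pics/c1.png

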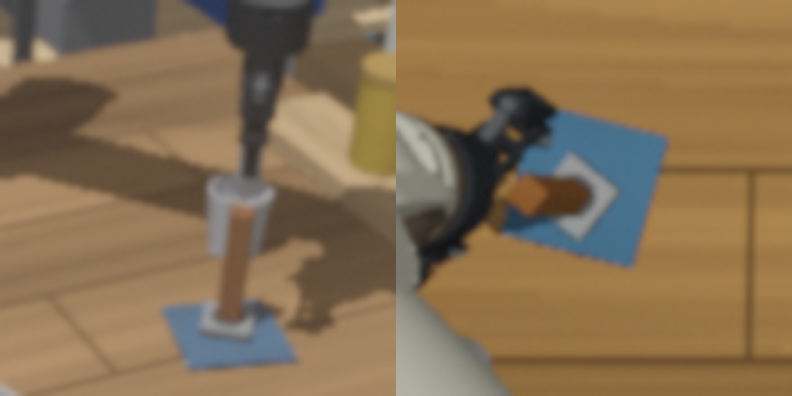

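The jaws sit over the handle, with the finger line square to its faces (top crop: fingers near (520,110), handle top near (530,195)). Descending.

Call:
{"method": "send_rows", "body": {
  "commands": [
    [[-0.5,0.5,20],[0,0,0]],
    [[0,0,20],[0,0,0]],
    [[0,0,20],[0,0,0]],
    [[0,0,20],[0,0,0]],
    [[0,0,8],[0,0,0]],
    [[0,0,2],[0,0,0]]
  ]
}}

```text
t: 4.23
position: [452.2, 332.7, 119.7]
tool_rot: [0.893, 0.45, 0.009, -0.001]
contact_force: [0.2, 0.1, 0.1]
gripper_width: 0.992
```

```bash
python3 go.py 448 331 105 53.5
```

```text
t 4.23 pos [452.2 332.7 119.7] yaw x 53.49 zaxis [ 0.0141  0.0103 -0.9998] F [0.2 0.1 0.1] grip 0.992
d tool [-4.1 -2.4 14.6] n rows@40 0.3836479046161055
rotvec tool [ 0.0052 -0.0167 -0.0003]
joints [ 0.63  0.08 -0.06  1.41 -0.    2.84]
```

Call:
{"method": "send_rows", "body": {
  "commands": [
    [[-4,-2.4,7],[0.005,-0.017,0]],
    [[0,0,6],[0,0,0]],
    [[0,0,1],[0,0,0]],
    [[0,0,0],[0,0,0]]
  ]
}}

```text
t: 4.57
position: [448.8, 331.4, 108.8]
tool_rot: [0.893, 0.45, 0.001, -0.0]
contact_force: [0.4, 0.2, 0.9]
gripper_width: 0.995
```

```bash
python3 go.py 448 331 105 53.5
```

```text
t 4.57 pos [448.8 331.4 108.8] yaw x 53.46 zaxis [ 0.0021  0.0012 -1.    ] F [0.4 0.2 0.9] grip 0.995
d tool [-0.8 -0.4  3.8] n rows@40 0.09778968372212701
rotvec tool [ 0.001  -0.0022 -0.0006]
joints [ 0.64  0.09 -0.07  1.4  -0.    2.84]
```

Call:
{"method": "send_rows", "body": {
  "commands": [
    [[-0.8,-0.4,3.8],[0.001,-0.002,0]],
    [[0,0,0],[0,0,0]],
    [[0,0,0],[0,0,0]],
    [[0,0,0],[0,0,0]],
    [[0,0,0],[0,0,0]],
    [[0,0,0],[0,0,0]],
    [[0,0,0],[0,0,0]],
    [[0,0,0],[0,0,0]],
    [[0,0,0],[0,0,0]],
    [[0,0,0],[0,0,0]],
    [[0,0,0],[0,0,0]],
    [[0,0,0],[0,0,0]]
  ],
  "grip": 15,
  "newtons": 80
}}

```text
t: 5.57
position: [448.6, 331.6, 106.6]
tool_rot: [0.893, 0.45, 0.001, -0.0]
contact_force: [-0.0, 1.2, -1.9]
gripper_width: 0.271
```

```bash
python3 go.py 448 331 180 53.5
```

```text
t 5.57 pos [448.6 331.6 106.6] yaw x 53.48 zaxis [ 0.002   0.0016 -1.    ] F [-0.   1.2 -1.9] grip 0.271
d tool [ -0.6  -0.  -73.4] n rows@40 1.8358162211501206
rotvec tool [ 0.0006 -0.0025 -0.0003]
joints [ 0.64  0.09 -0.08  1.4   0.    2.84]
```

Call:
{"method": "send_rows", "body": {
  "commands": [
    [[0,0,-8],[0,0,0]],
    [[0,0,-20],[0,0,0]],
    [[0,0,-25],[0,0,0]],
    [[0,0,-25],[0,0,0]],
    [[0,0,-25],[0,0,0]],
    [[0,0,-15],[0,0,0]],
    [[0,0,0],[0,0,0]],
    [[0,0,0],[0,0,0]],
    [[0,0,0],[0,0,0]]
  ]
}}

```text
t: 6.32
position: [446.6, 330.0, 228.6]
tool_rot: [0.893, 0.45, -0.002, 0.0]
contact_force: [-0.1, -0.2, -3.5]
gripper_width: 0.267
```

```bash
python3 go.py 560 -14 225 53.5;python3 - <<'E'
from workcell import bot
import cv2,pickle
o=[]
for n in('scene','top'):
    p=bot.snapshot(n);pickle.dump(p,open(f'{n}2.pkl','wb'))
    x,y=(330,100) if n=='scene' else (150,180)
    o.append(cv2.resize(p['frame'][y:y+110,x:x+110],None,fx=3.6,fy=3.6,interpolation=cv2.INTER_CUBIC))
cv2.imwrite('pics/c2.png',cv2.hconcat(o))
E
```

```text
t 6.32 pos [446.6 330.  228.6] yaw x 53.47 zaxis [-0.0036 -0.0026 -1.    ] F [-0.1 -0.2 -3.5] grip 0.267
d tool [-208.8  295.9    4.1] n rows@40 9.054994408454615
rotvec tool [-0.0014  0.0042 -0.0006]
joints [0.64 0.1  0.16 1.64 0.   2.84]
```

View pics/c2.png

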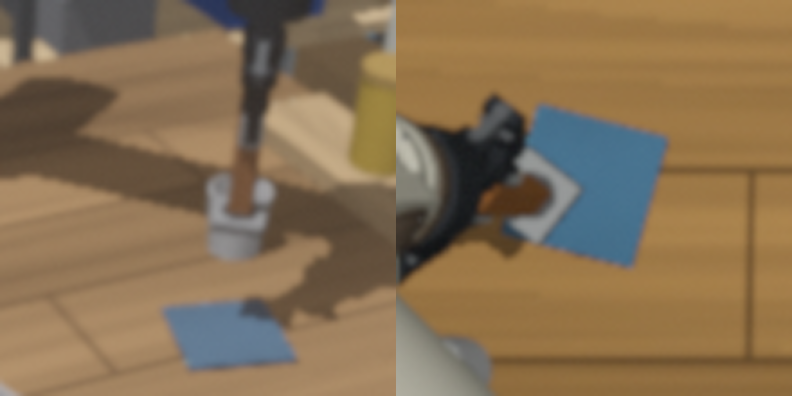

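The tamper is held upright and lifted, and the tile is fully visible. Carrying it over the near cell.

Call:
{"method": "send_rows", "body": {
  "commands": [
    [[-12,17,0],[0,0,0]],
    [[-22,31,0],[0,0,0]],
    [[-22,31,0],[0,0,0]],
    [[-22,31,0],[0,0,0]],
    [[-22,31,0],[0,0,0]],
    [[-22,31,0],[0,0,0]],
    [[-22,31,0],[0,0,0]],
    [[-22,31,0],[0,0,0]],
    [[-22,31,0],[0,0,0]],
    [[-16,23,0],[0,0,0]],
    [[-5,7,0],[0,0,0]],
    [[0,0,0],[0,0,0]]
  ]
}}

```text
t: 7.42
position: [558.1, -29.2, 210.8]
tool_rot: [0.892, 0.452, -0.014, -0.003]
contact_force: [-0.6, 0.3, -1.5]
gripper_width: 0.27
```

Call:
{"method": "send_rows", "body": {
  "commands": [
    [[0,0,0],[0,0,0.1]],
    [[0,0,0],[0,0,0.11]],
    [[0,0,0],[0,0,0.11]],
    [[0,0,0],[0,0,0.11]],
    [[0,0,0],[0,0,0.11]],
    [[0,0,0],[0,0,0.1]],
    [[0,0,0],[0,0,0]]
  ]
}}

```text
t: 8.0
position: [554.4, -23.1, 204.4]
tool_rot: [0.991, 0.135, -0.019, 0.0]
contact_force: [-0.0, 0.7, -3.0]
gripper_width: 0.271
```

```bash
python3 go.py 560 -14 180 16.7;python3 - <<'E'
from h import *
for n in('top','scene'):
    p=pickle.load(open(n+'2.pkl','rb'));W=cloud(p).reshape(-1,3);h=cv2.cvtColor(p['frame'],cv2.COLOR_BGR2HSV).reshape(-1,3)
    b=(h[:,0]>95)&(h[:,0]<115)&(h[:,1]>65)&(abs(W[:,2]-8)<8)&(np.hypot(W[:,0]-454,W[:,1]-328)<90)
    print(n,b.sum(),rect(W[b]),np.median(W[b],0))
E
```

```text
t 8.0 pos [554.4 -23.1 204.4] yaw x 15.52 zaxis [-0.0379 -0.0053 -0.9993] F [-0.   0.7 -3. ] grip 0.271
d tool [ 8.7 -7.2 24.1] n rows@40 0.6661395314949292
rotvec tool [-0.0054  0.0379 -0.0206]
joints [-0.04  0.13  0.14  1.63 -0.01  2.83]
top 987 (array([455.1, 329.3]), array([110.2, 105.7]), 75.4) [463.79179074 315.0696295    8.47502997]
scene 396 (array([458. , 325.8]), array([101.1, 108.4]), 74.7) [463.60782785 321.01221713   7.61960313]
```

Call:
{"method": "send_rows", "body": {
  "commands": [
    [[8.7,-7.2,0],[-0.005,0.038,-0.02]],
    [[0,0,0],[0,0,0]],
    [[0,0,0],[0,0,0]]
  ]
}}

```text
t: 8.25
position: [559.6, -10.9, 202.4]
tool_rot: [0.989, 0.151, -0.001, -0.001]
contact_force: [0.8, 0.3, -2.2]
gripper_width: 0.276
```

```bash
python3 go.py 560 -14 180 16.7
cat > look.py <<'E'
import sys,cv2,pickle
from workcell import bot
k=sys.argv[1];o=[]
for n in('scene','top'):
    p=bot.snapshot(n);pickle.dump(p,open(f'{n}{k}.pkl','wb'))
    x,y=(270,160) if n=='scene' else (260,125)
    if len(sys.argv)>2: x,y=(330,100) if n=='scene' else (150,180)
    o.append(cv2.resize(p['frame'][y:y+115,x:x+110],None,fx=3.6,fy=3.6,interpolation=cv2.INTER_CUBIC))
cv2.imwrite(f'pics/c{k}.png',cv2.hconcat(o))
E
python3 look.py 3
```

```text
t 8.25 pos [559.6 -10.9 202.4] yaw x 17.31 zaxis [-0.0029  0.001  -1.    ] F [ 0.8  0.3 -2.2] grip 0.276
d tool [-0.4  3.1 22.4] n rows@40 0.5645790474738589
rotvec tool [-0.0018  0.0025  0.0107]
joints [-0.02  0.1   0.11  1.59  0.    2.82]
```

View pics/c3.png

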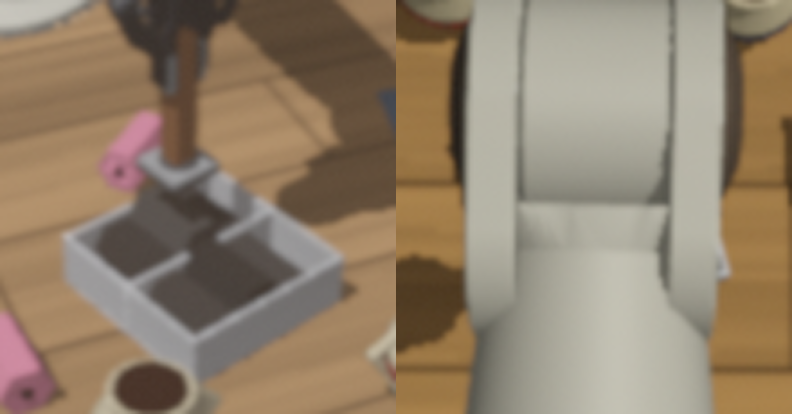

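The foot hangs over the near proud bar in the scene view, around (175,165), and is aligned. The top view is blocked by the arm. Lowering gently.

Call:
{"method": "send_rows", "body": {
  "commands": [
    [[-0.4,3,10],[-0.002,0.002,-0.005]],
    [[0,0,10],[0,0,0]],
    [[0,0,6],[0,0,0]],
    [[0,0,3],[0,0,0]],
    [[0,0,0],[0,0,0]]
  ]
}}

```text
t: 8.77
position: [559.6, -15.3, 169.2]
tool_rot: [0.988, 0.153, -0.002, 0.0]
contact_force: [-0.3, 0.4, -3.3]
gripper_width: 0.274
```

```bash
python3 go.py 560 -14 166 16.7
```

```text
t 8.77 pos [559.6 -15.3 169.2] yaw x 17.61 zaxis [-3.4e-03 -9.0e-04 -1.0e+00] F [-0.3  0.4 -3.3] grip 0.274
d tool [ 0.8 -1.1  3.2] n rows@40 0.08705621625127404
rotvec tool [-0.0001  0.0035  0.0159]
joints [-0.03  0.1   0.05  1.52 -0.    2.81]
```

Call:
{"method": "send_rows", "body": {
  "commands": [
    [[0.5,-0.8,1.5],[0,0.003,0.01]],
    [[0,0,1.5],[0,0,0]],
    [[0,0,1.5],[0,0,0]],
    [[0,0,1.5],[0,0,0]]
  ]
}}

```text
t: 9.1
position: [559.8, -14.6, 162.7]
tool_rot: [0.989, 0.147, -0.0, -0.0]
contact_force: [-0.9, -0.4, -2.3]
gripper_width: 0.274
```

Call:
{"method": "send_rows", "body": {
  "commands": [
    [[0,0,1.5],[0,0,0]],
    [[0,0,1.5],[0,0,0]],
    [[0,0,1.5],[0,0,0]]
  ]
}}

```text
t: 9.35
position: [560.1, -14.6, 158.5]
tool_rot: [0.989, 0.147, 0.0, 0.0]
contact_force: [0.0, -0.5, -1.8]
gripper_width: 0.274
```

Call:
{"method": "send_rows", "body": {
  "commands": [
    [[0,0,1.5],[0,0,0]],
    [[0,0,1.5],[0,0,0]],
    [[0,0,1.5],[0,0,0]]
  ]
}}

```text
t: 9.6
position: [560.3, -14.5, 153.9]
tool_rot: [0.989, 0.147, 0.001, 0.0]
contact_force: [-0.6, -0.8, -1.7]
gripper_width: 0.273
```

```bash
python3 go.py 560 -14 145 16.7; python3 look.py 4
```

```text
t 9.6 pos [560.3 -14.5 153.9] yaw x 16.96 zaxis [ 0.0014 -0.     -1.    ] F [-0.6 -0.8 -1.7] grip 0.273
d tool [-0.2 -0.6  8.9] n rows@40 0.2232194952757113
rotvec tool [ 0.0004 -0.0013  0.0045]
joints [-0.03  0.1   0.01  1.49 -0.    2.82]
```

View pics/c4.png

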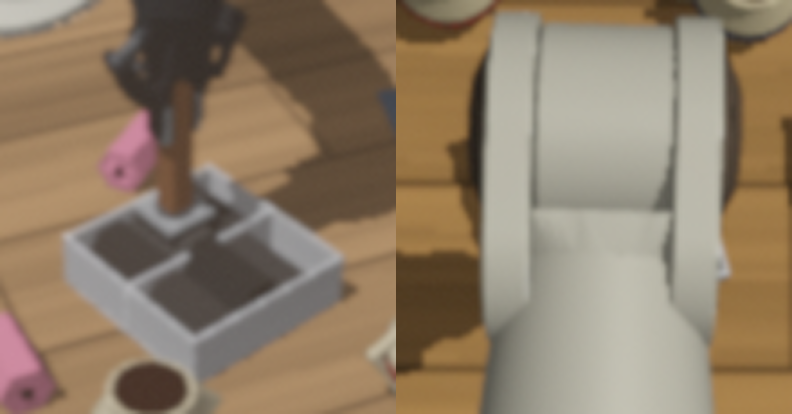

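The foot is on the bar and pressing it down with little force. Continuing towards the floor, expected at TCP z of about 145.

Call:
{"method": "send_rows", "body": {
  "commands": [
    [[0,0,1.5],[0,0,0]],
    [[0,0,1.5],[0,0,0]],
    [[0,0,1],[0,0,0]]
  ]
}}

```text
t: 9.95
position: [560.3, -14.5, 149.5]
tool_rot: [0.989, 0.147, 0.001, 0.0]
contact_force: [-0.8, -0.0, -2.1]
gripper_width: 0.272
```

Call:
{"method": "send_rows", "body": {
  "commands": [
    [[0,0,1],[0,0,0]],
    [[0,0,1],[0,0,0]]
  ]
}}

```text
t: 10.12
position: [560.3, -14.5, 147.3]
tool_rot: [0.989, 0.147, 0.001, 0.0]
contact_force: [-0.4, 0.4, -2.2]
gripper_width: 0.273
```

Call:
{"method": "send_rows", "body": {
  "commands": [
    [[0,0,0.8],[0,0,0]]
  ]
}}

```text
t: 10.2
position: [560.3, -14.5, 146.4]
tool_rot: [0.989, 0.147, 0.001, 0.0]
contact_force: [0.3, 0.2, -2.1]
gripper_width: 0.269
```

Call:
{"method": "send_rows", "body": {
  "commands": [
    [[0,0,0.8],[0,0,0]]
  ]
}}

```text
t: 10.28
position: [560.3, -14.5, 145.5]
tool_rot: [0.989, 0.147, 0.001, 0.0]
contact_force: [-0.1, 0.1, -2.3]
gripper_width: 0.27
```

Call:
{"method": "send_rows", "body": {
  "commands": [
    [[0,0,0.7],[0,0,0]]
  ]
}}

```text
t: 10.37
position: [560.5, -14.5, 145.0]
tool_rot: [0.989, 0.147, 0.001, 0.0]
contact_force: [0.4, 0.3, 3.5]
gripper_width: 0.267
```

Call:
{"method": "send_rows", "body": {
  "commands": [
    [[0,0,0.7],[0,0,0]]
  ]
}}

```text
t: 10.45
position: [560.7, -14.4, 144.9]
tool_rot: [0.989, 0.147, 0.001, 0.0]
contact_force: [-1.7, 0.9, 7.6]
gripper_width: 0.268
```

Call:
{"method": "send_rows", "body": {
  "commands": [
    [[0,0,0.7],[0,0,0]]
  ]
}}

```text
t: 10.53
position: [560.7, -14.3, 144.9]
tool_rot: [0.989, 0.148, 0.002, 0.0]
contact_force: [-2.4, 0.4, 5.6]
gripper_width: 0.267
```

Landed at TCP z of about 145. Force on the bar is the reading plus about 3 N of tamper weight. I'm aiming for a reading near 12.

Call:
{"method": "send_rows", "body": {
  "commands": [
    [[0,0,1.2],[0,0,0]],
    [[0,0,1.2],[0,0,0]],
    [[0,0,1.2],[0,0,0]]
  ]
}}

```text
t: 10.78
position: [560.6, -14.3, 144.9]
tool_rot: [0.989, 0.148, 0.003, 0.0]
contact_force: [-3.3, 0.6, 8.1]
gripper_width: 0.27
```

Call:
{"method": "send_rows", "body": {
  "commands": [
    [[0,0,1.2],[0,0,0]]
  ]
}}

```text
t: 10.87
position: [560.5, -14.2, 144.9]
tool_rot: [0.989, 0.148, 0.004, 0.0]
contact_force: [-3.0, 0.2, 8.5]
gripper_width: 0.274
```

Call:
{"method": "send_rows", "body": {
  "commands": [
    [[0,0,1.6],[0,-0.004,0]],
    [[0,0,1.6],[0,-0.002,0]],
    [[0,0,1.6],[0,-0.002,0]]
  ]
}}

```text
t: 11.12
position: [560.8, -14.0, 144.8]
tool_rot: [0.989, 0.148, 0.002, 0.001]
contact_force: [-4.3, 0.7, 10.9]
gripper_width: 0.272
```

Call:
{"method": "send_rows", "body": {
  "commands": [
    [[0,0,1.6],[0,-0.002,0]],
    [[0,0,1.6],[0,-0.002,0]]
  ]
}}

```text
t: 11.28
position: [560.9, -13.9, 144.9]
tool_rot: [0.989, 0.148, 0.001, 0.002]
contact_force: [-4.2, -0.0, 11.4]
gripper_width: 0.273
```

Call:
{"method": "send_rows", "body": {
  "commands": [
    [[0,0,1.7],[0,-0.002,0]],
    [[0,0,1.7],[0,-0.002,0]]
  ]
}}

```text
t: 11.45
position: [560.9, -13.8, 144.8]
tool_rot: [0.989, 0.148, 0.001, 0.002]
contact_force: [-4.7, 1.0, 11.1]
gripper_width: 0.271
```

```bash
python3 go.py 560 -14 145 16.7
```

```text
t 11.45 pos [560.9 -13.8 144.8] yaw x 16.99 zaxis [ 0.0024 -0.0039 -1.    ] F [-4.7  1.  11.1] grip 0.271
d tool [-0.9 -0.1 -0.2] n rows@40 0.023878902536574015
rotvec tool [ 0.0044 -0.0012  0.005 ]
joints [-0.02  0.1  -0.    1.47 -0.    2.82]
```

Call:
{"method": "send_rows", "body": {
  "commands": [
    [[-0.2,0,1.7],[0.001,0,0]],
    [[-0.2,0,1.7],[0.001,0,0]],
    [[-0.2,0,1.7],[0.001,0,0]],
    [[-0.2,0,1.7],[0,0,0]],
    [[-0.2,0,1.7],[0,0,0]],
    [[-0.2,0,1.7],[0,0,0]]
  ]
}}

```text
t: 11.95
position: [560.7, -13.8, 144.9]
tool_rot: [0.989, 0.148, 0.006, 0.001]
contact_force: [-5.1, 1.2, 12.2]
gripper_width: 0.269
```

Call:
{"method": "send_rows", "body": {
  "commands": [
    [[-0.2,0,1.7],[0,0,0]],
    [[-0.2,0,1.7],[0,0,0]],
    [[-0.2,0,1.7],[0,0,0]],
    [[-0.2,0,1.7],[0,0,0]],
    [[-0.2,0,1.7],[0,0,0]],
    [[-0.2,0,1.7],[0,0,0]]
  ]
}}

```text
t: 12.45
position: [559.8, -13.7, 145.1]
tool_rot: [0.989, 0.148, 0.011, 0.002]
contact_force: [-4.1, -0.1, 12.2]
gripper_width: 0.27
```

```bash
python3 go.py 560 -14 145 16.7; python3 look.py 5
```

```text
t 12.45 pos [559.8 -13.7 145.1] yaw x 17.0 zaxis [ 2.230e-02  1.000e-04 -9.998e-01] F [-4.1 -0.1 12.2] grip 0.27
d tool [0.1 0.3 0.1] n rows@40 0.008187661546903435
rotvec tool [ 0.0064 -0.0213  0.0052]
joints [-0.02  0.07 -0.03  1.45  0.    2.82]
```

View pics/c5.png

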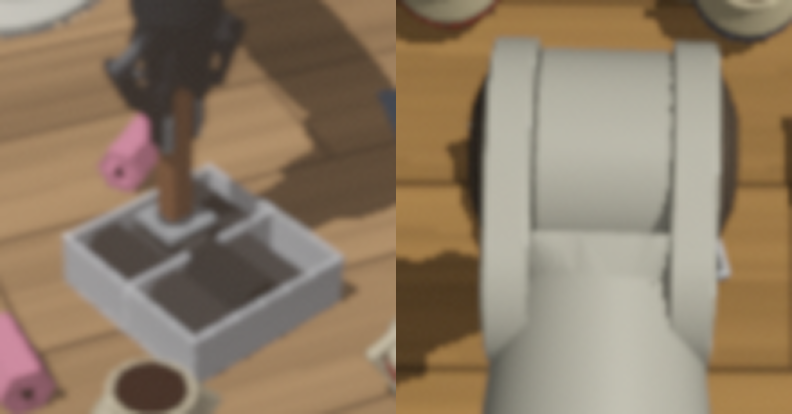

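Near bar held for over a second at about 15 N. It's seated: foot height is 145 − 98.6 ≈ 46.4, against 46.6 expected. Lifting and moving to the far cell.

Call:
{"method": "send_rows", "body": {
  "commands": [
    [[0,0,-3],[0,0,0]],
    [[0,0,-8],[0.006,-0.021,0]],
    [[0,0,-15],[0,0,0]],
    [[0,0,-15],[0,0,0]],
    [[0,0,-10],[0,0,0]],
    [[0,0,0],[0,0,0]]
  ]
}}

```text
t: 13.05
position: [558.6, -13.9, 196.6]
tool_rot: [0.989, 0.148, -0.002, 0.0]
contact_force: [0.4, 0.4, -2.1]
gripper_width: 0.276
```

```bash
python3 go.py 642.5 0.5 195 16.7
```

```text
t 13.05 pos [558.6 -13.9 196.6] yaw x 16.99 zaxis [-3.5e-03 -8.0e-04 -1.0e+00] F [ 0.4  0.4 -2.1] grip 0.276
d tool [84.4 10.8  1.3] n rows@40 2.1280439534149016
rotvec tool [-0.0003  0.0035  0.0051]
joints [-0.02  0.1   0.1   1.58 -0.    2.82]
```

Call:
{"method": "send_rows", "body": {
  "commands": [
    [[14,1.8,0],[0,0,0]],
    [[20,2.5,0],[0,0,0]],
    [[20,2.5,0],[0,0,0]],
    [[20,2.5,0],[0,0,0]],
    [[8,1,0],[0,0,0]],
    [[2,0.3,0],[0,0,0]],
    [[0,0,0],[0,0,0]]
  ]
}}

```text
t: 13.63
position: [645.0, 0.8, 191.5]
tool_rot: [0.989, 0.148, -0.003, 0.0]
contact_force: [0.4, 0.0, -2.5]
gripper_width: 0.268
```

```bash
python3 go.py 642.5 0.5 170 16.7; python3 look.py 6
```

```text
t 13.63 pos [645.    0.8 191.5] yaw x 16.97 zaxis [-0.0064 -0.0012 -1.    ] F [ 0.4  0.  -2.5] grip 0.268
d tool [-2.3 -0.4 21.5] n rows@40 0.5417790764437274
rotvec tool [-0.0007  0.0065  0.0046]
joints [ 0.    0.31  0.34  1.6  -0.    2.85]
```

View pics/c6.png

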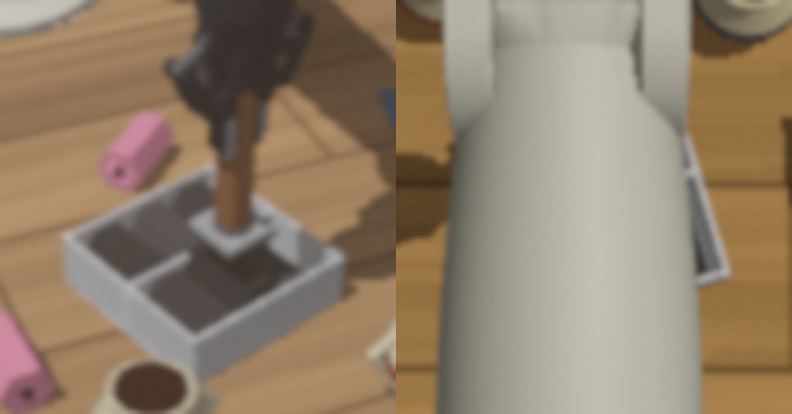

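The near cell now looks level, and the foot is above the far proud bar at about (232,228) in the crop. Lowering.

Call:
{"method": "send_rows", "body": {
  "commands": [
    [[-2.3,-0.4,8],[0,0.006,0.004]],
    [[0,0,10],[0,0,0]],
    [[0,0,4],[0,0,0]],
    [[0,0,0],[0,0,0]]
  ]
}}

```text
t: 14.07
position: [639.8, -0.1, 169.5]
tool_rot: [0.989, 0.145, -0.0, -0.0]
contact_force: [-0.0, 0.1, -3.8]
gripper_width: 0.268
```

```bash
python3 go.py 642.5 0.5 162 16.7
```

```text
t 14.07 pos [ 6.398e+02 -1.000e-01  1.695e+02] yaw x 16.7 zaxis [-2.e-04  5.e-04 -1.e+00] F [-0.   0.1 -3.8] grip 0.268
d tool [2.7 0.2 7.5] n rows@40 0.19877825935584084
rotvec tool [-0.0005  0.     -0.    ]
joints [-0.    0.29  0.27  1.55  0.    2.85]
```

Call:
{"method": "send_rows", "body": {
  "commands": [
    [[2,0.2,2],[0,0,0]],
    [[0,0,2],[0,0,0]],
    [[0,0,1.5],[0,0,0]],
    [[0,0,1.5],[0,0,0]],
    [[0,0,1.5],[0,0,0]]
  ]
}}

```text
t: 14.48
position: [641.9, 0.2, 161.5]
tool_rot: [0.989, 0.145, 0.001, -0.0]
contact_force: [-0.3, 0.0, -3.2]
gripper_width: 0.275
```

Call:
{"method": "send_rows", "body": {
  "commands": [
    [[0,0,1.5],[0,0,0]],
    [[0,0,1.5],[0,0,0]],
    [[0,0,1.5],[0,0,0]]
  ]
}}

```text
t: 14.73
position: [642.2, 0.1, 156.9]
tool_rot: [0.989, 0.145, 0.001, 0.0]
contact_force: [-0.1, -1.1, -2.0]
gripper_width: 0.271
```

Call:
{"method": "send_rows", "body": {
  "commands": [
    [[0,0,1.2],[0,0,0]],
    [[0,0,1.2],[0,0,0]],
    [[0,0,1],[0,0,0]]
  ]
}}

```text
t: 14.98
position: [642.3, 0.1, 153.3]
tool_rot: [0.989, 0.145, 0.001, 0.0]
contact_force: [0.0, 0.1, -2.2]
gripper_width: 0.275
```

```bash
python3 go.py 642.5 0.5 145 16.7
```

```text
t 14.98 pos [6.423e+02 1.000e-01 1.533e+02] yaw x 16.7 zaxis [ 2.e-03  1.e-04 -1.e+00] F [ 0.   0.1 -2.2] grip 0.275
d tool [ 0.3 -0.3  8.3] n rows@40 0.20746777537667044
rotvec tool [ 0.0005 -0.002   0.0001]
joints [0.   0.29 0.24 1.52 0.   2.85]
```

Call:
{"method": "send_rows", "body": {
  "commands": [
    [[0,0,1.2],[0,-0.002,0]],
    [[0,0,1.2],[0,0,0]],
    [[0,0,1.2],[0,0,0]]
  ]
}}

```text
t: 15.23
position: [642.4, 0.1, 149.5]
tool_rot: [0.989, 0.145, 0.0, 0.0]
contact_force: [0.1, 0.2, -2.0]
gripper_width: 0.267
```

Call:
{"method": "send_rows", "body": {
  "commands": [
    [[0,0,1],[0,0,0]],
    [[0,0,0.8],[0,0,0]]
  ]
}}

```text
t: 15.4
position: [642.3, 0.1, 147.4]
tool_rot: [0.989, 0.145, 0.0, 0.0]
contact_force: [1.0, -0.4, -3.1]
gripper_width: 0.27
```

Call:
{"method": "send_rows", "body": {
  "commands": [
    [[0,0,0.8],[0,0,0]],
    [[0,0,0.7],[0,0,0]]
  ]
}}

```text
t: 15.57
position: [642.3, 0.1, 145.7]
tool_rot: [0.989, 0.145, -0.0, 0.0]
contact_force: [0.4, -0.3, -2.1]
gripper_width: 0.269
```

Call:
{"method": "send_rows", "body": {
  "commands": [
    [[0,0,0.7],[0,0,0]],
    [[0,0,0.7],[0,0,0]]
  ]
}}

```text
t: 15.73
position: [642.4, 0.1, 144.9]
tool_rot: [0.989, 0.145, 0.0, 0.0]
contact_force: [-2.6, -0.4, 6.7]
gripper_width: 0.267
```

Call:
{"method": "send_rows", "body": {
  "commands": [
    [[0,0,0.8],[0,0,0]],
    [[0,0,0.8],[0,0,0]]
  ]
}}

```text
t: 15.9
position: [642.3, 0.2, 144.9]
tool_rot: [0.989, 0.145, 0.001, 0.0]
contact_force: [-3.6, 0.1, 6.6]
gripper_width: 0.276
```

Landed at 144.9. Applying the firm push.

Call:
{"method": "send_rows", "body": {
  "commands": [
    [[0,0,1.4],[0,-0.001,0]],
    [[0,0,1.6],[0,-0.002,0]],
    [[0,0,1.7],[0,-0.002,0]]
  ]
}}

```text
t: 16.15
position: [642.5, 0.3, 144.9]
tool_rot: [0.989, 0.145, 0.001, 0.001]
contact_force: [-3.9, -0.2, 11.8]
gripper_width: 0.27
```

Call:
{"method": "send_rows", "body": {
  "commands": [
    [[0,0,1.7],[0,-0.002,0]],
    [[0,0,1.7],[0,-0.002,0]],
    [[0,0,1.7],[0,-0.002,0]]
  ]
}}

```text
t: 16.4
position: [642.6, 0.5, 145.0]
tool_rot: [0.989, 0.145, 0.0, 0.001]
contact_force: [-3.8, -0.3, 10.4]
gripper_width: 0.267
```

Call:
{"method": "send_rows", "body": {
  "commands": [
    [[0,0,1.7],[0,-0.002,0]],
    [[0,0,1.7],[0,-0.002,0]],
    [[0,0,1.7],[0,-0.002,0]]
  ]
}}

```text
t: 16.65
position: [642.7, 0.6, 145.0]
tool_rot: [0.989, 0.145, -0.0, 0.002]
contact_force: [-4.8, 0.5, 10.3]
gripper_width: 0.27
```

Call:
{"method": "send_rows", "body": {
  "commands": [
    [[0,0,1.7],[0,-0.002,0]],
    [[0,0,1.7],[0,-0.002,0]],
    [[0,0,1.7],[0,-0.002,0]],
    [[0,0,1.7],[0,-0.002,0]]
  ]
}}

```text
t: 16.98
position: [642.8, 0.8, 145.0]
tool_rot: [0.989, 0.146, -0.001, 0.003]
contact_force: [-4.7, -0.9, 10.2]
gripper_width: 0.272
```

```bash
python3 go.py 642.5 0.5 145 16.7
```

```text
t 16.98 pos [642.8   0.8 145. ] yaw x 16.74 zaxis [-0.001 -0.006 -1.   ] F [-4.7 -0.9 10.2] grip 0.272
d tool [-0.4  0.2 -0. ] n rows@40 0.01044311168788757
rotvec tool [0.0054 0.0027 0.0007]
joints [ 0.    0.3   0.23  1.51 -0.01  2.85]
```

Call:
{"method": "send_rows", "body": {
  "commands": [
    [[0,0,1.9],[0.001,0,0]],
    [[0,0,1.9],[0.001,0,0]],
    [[0,0,1.9],[0.001,0,0]],
    [[0,0,1.9],[0.001,0,0]],
    [[0,0,1.9],[0,0,0]],
    [[0,0,1.9],[0,0,0]],
    [[0,0,1.9],[0,0,0]],
    [[0,0,1.9],[0,0,0]],
    [[0,0,1.9],[0,0,0]],
    [[0,0,1.9],[0,0,0]],
    [[0,0,1.9],[0,0,0]]
  ]
}}

```text
t: 17.9
position: [641.8, 0.6, 144.9]
tool_rot: [0.989, 0.146, 0.007, 0.002]
contact_force: [-5.2, 0.8, 13.3]
gripper_width: 0.269
```

Call:
{"method": "send_rows", "body": {
  "commands": [
    [[0,0,-3],[0,0,0]],
    [[0,0,-8],[0,0,0]],
    [[0,0,-15],[0,0,0]],
    [[0,0,-15],[0,0,0]],
    [[0,0,-15],[0,0,0]],
    [[0,0,-10],[0,0,0]],
    [[0,0,0],[0,0,0]]
  ]
}}

```text
t: 18.48
position: [640.3, 0.9, 212.5]
tool_rot: [0.989, 0.146, 0.006, 0.002]
contact_force: [1.1, 0.1, -2.9]
gripper_width: 0.273
```

```bash
python3 go.py 455 329 215 53.5; python3 look.py 7
python3 - <<'E'
from h import *
p=pickle.load(open('scene7.pkl','rb'));W=cloud(p).reshape(-1,3)
a=np.deg2rad(16.7);R=np.array([[np.cos(a),np.sin(a)],[-np.sin(a),np.cos(a)]])
L=(W[:,:2]-[600.2,-6.3])@R.T
for nm,cx in(('near',-42),('far',42)):
    for y in range(-70,71,10):
        m=(abs(L[:,0]-cx)<30)&(abs(L[:,1]-y)<5)&(W[:,2]<75)
        print(nm,y,m.sum(),np.percentile(W[m,2],[10,50,90]).round(1) if m.any() else '')
E
```

```text
t 18.48 pos [640.3   0.9 212.5] yaw x 16.76 zaxis [ 0.0115 -0.0022 -0.9999] F [ 1.1  0.1 -2.9] grip 0.273
d tool [ -82.8 -367.6   -5.4] n rows@40 9.420277602357347
rotvec tool [ 0.0085 -0.0083 -0.6413]
joints [ 0.    0.29  0.35  1.62 -0.    2.85]
near -70 4 [32.6 33.3 33.8]
near -60 76 [31.9 38.6 45.5]
near -50 43 [42.9 45.5 47.5]
near -40 38 [43.5 45.7 48.1]
near -30 14 [43.4 45.3 46.8]
near -20 19 [27.5 31.7 34.5]
near -10 76 [33.9 40.5 46.7]
near 0 40 [43.7 45.8 47.5]
near 10 39 [43.8 45.7 48.3]
near 20 5 [41.8 43.  45.8]
near 30 28 [29.2 32.2 35.4]
near 40 14 [29.9 35.5 43.4]
near 50 4 [45.3 45.7 46.3]
near 60 4 [45.2 46.6 47.5]
near 70 0 
far -70 47 [37.1 40.4 45. ]
far -60 50 [42.6 45.6 47.8]
far -50 45 [43.5 45.7 47.4]
far -40 23 [43.5 45.2 47.1]
far -30 20 [28.4 30.4 34.7]
far -20 86 [32.5 39.3 46. ]
far -10 47 [43.4 45.9 47.8]
far 0 41 [44.5 45.5 47.5]
far 10 11 [44.3 45.1 46.6]
far 20 30 [29.3 32.6 35. ]
far 30 82 [35.7 41.4 46.9]
far 40 40 [44.1 46.1 48.3]
far 50 36 [44.4 45.7 47.4]
far 60 4 [42.4 42.8 43.8]
far 70 0
```

View pics/c7.png

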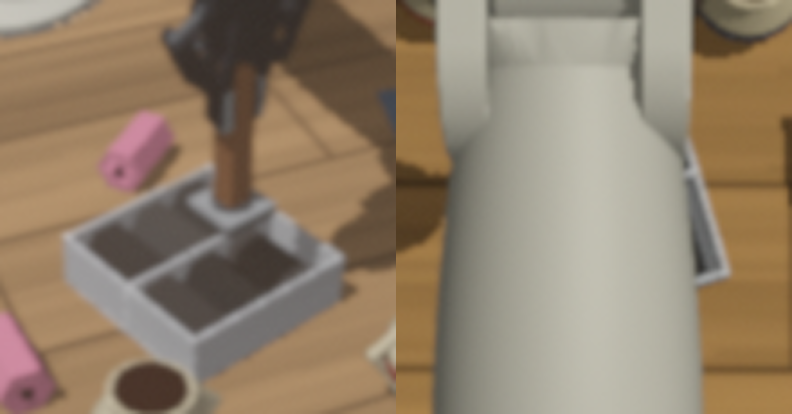

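Both rows are level, with all six tops at about z 45–46. Rotating back, then returning to the tile.

Call:
{"method": "send_rows", "body": {
  "commands": [
    [[0,0,-3],[0.008,-0.008,-0.1]],
    [[0,0,-3],[0,0,-0.11]],
    [[0,0,-3],[0,0,-0.11]],
    [[0,0,-3],[0,0,-0.11]],
    [[0,0,-3],[0,0,-0.11]],
    [[0,0,-3],[0,0,-0.1]],
    [[0,0,0],[0,0,0]]
  ]
}}

```text
t: 19.17
position: [638.2, 0.8, 219.0]
tool_rot: [0.886, 0.463, -0.005, -0.005]
contact_force: [-0.2, -0.4, -2.9]
gripper_width: 0.269
```

```bash
python3 go.py 455 329 215 53.5
```

```text
t 19.17 pos [638.2   0.8 219. ] yaw x 55.13 zaxis [-0.0138  0.0029 -0.9999] F [-0.2 -0.4 -2.9] grip 0.269
d tool [ 164.5 -337.9    7.5] n rows@40 9.397028077923695
rotvec tool [-0.013   0.0057  0.0284]
joints [0.   0.31 0.39 1.67 0.   2.18]
```

Call:
{"method": "send_rows", "body": {
  "commands": [
    [[8,-16,0],[-0.013,0.006,0.028]],
    [[16,-32,0],[0,0,0]],
    [[17,-34,0],[0,0,0]],
    [[17,-34,0],[0,0,0]],
    [[17,-34,0],[0,0,0]],
    [[17,-34,0],[0,0,0]],
    [[17,-34,0],[0,0,0]],
    [[17,-34,0],[0,0,0]],
    [[15,-31,0],[0,0,0]],
    [[12,-25,0],[0,0,0]],
    [[5,-10,0],[0,0,0]],
    [[0,0,0],[0,0,0]]
  ]
}}

```text
t: 20.17
position: [472.1, 330.8, 203.2]
tool_rot: [0.904, 0.427, -0.008, -0.001]
contact_force: [-0.2, 0.7, -3.0]
gripper_width: 0.271
```

```bash
python3 go.py 455 329 180 53.5
```

```text
t 20.17 pos [472.1 330.8 203.2] yaw x 50.57 zaxis [-0.0146 -0.0049 -0.9999] F [-0.2  0.7 -3. ] grip 0.271
d tool [-11.9 -11.9  23.4] n rows@40 0.7217085404511342
rotvec tool [-0.0085  0.0128 -0.0512]
joints [0.61 0.15 0.17 1.61 0.   2.87]
```

Call:
{"method": "send_rows", "body": {
  "commands": [
    [[-12,-12,0],[-0.008,0.013,-0.05]],
    [[0,0,15],[0,0,0]],
    [[0,0,15],[0,0,0]],
    [[0,0,10],[0,0,0]],
    [[0,0,0],[0,0,0]]
  ]
}}

```text
t: 20.58
position: [454.1, 327.9, 158.0]
tool_rot: [0.895, 0.445, -0.002, 0.001]
contact_force: [-0.9, 0.4, -3.0]
gripper_width: 0.271
```

```bash
python3 go.py 455 329 112 53.5; python3 look.py 8 t
```

```text
t 20.58 pos [454.1 327.9 158. ] yaw x 52.9 zaxis [-0.0023 -0.0023 -1.    ] F [-0.9  0.4 -3. ] grip 0.271
d tool [ 1.6  0.1 46. ] n rows@40 1.1509460373132225
rotvec tool [-0.0004  0.0032 -0.0105]
joints [ 0.63  0.1   0.03  1.5  -0.    2.84]
```

View pics/c8.png

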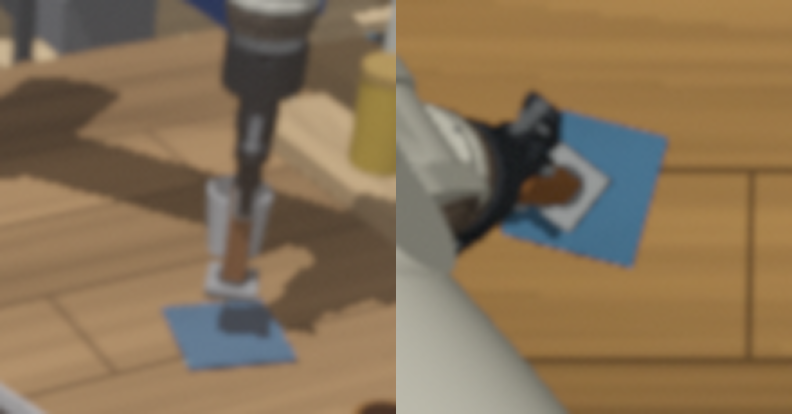

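The tamper is above the tile and upright. Lowering to contact, expected at TCP z of about 106.6.

Call:
{"method": "send_rows", "body": {
  "commands": [
    [[1.5,0,12],[0,0.003,-0.01]],
    [[0,0,12],[0,0,0]],
    [[0,0,10],[0,0,0]],
    [[0,0,5],[0,0,0]],
    [[0,0,0],[0,0,0]]
  ]
}}

```text
t: 21.1
position: [457.9, 329.2, 121.8]
tool_rot: [0.894, 0.448, 0.003, -0.001]
contact_force: [-0.0, 0.4, -3.8]
gripper_width: 0.269
```

```bash
python3 go.py 455 329 107 53.5
```

```text
t 21.1 pos [457.9 329.2 121.8] yaw x 53.22 zaxis [ 0.0046  0.0035 -1.    ] F [-0.   0.4 -3.8] grip 0.269
d tool [-2.  -2.2 14.8] n rows@40 0.37610089465311003
rotvec tool [ 0.0016 -0.0056 -0.0048]
joints [ 0.62  0.1  -0.04  1.42  0.    2.84]
```

Call:
{"method": "send_rows", "body": {
  "commands": [
    [[-2,-2,4],[0.002,-0.006,0]],
    [[0,0,4],[0,0,0]],
    [[0,0,2],[0,0,0]],
    [[0,0,1.5],[0,0,0]],
    [[0,0,1],[0,0,0]]
  ]
}}

```text
t: 21.52
position: [455.1, 329.0, 109.2]
tool_rot: [0.894, 0.448, -0.0, -0.0]
contact_force: [-0.8, -0.2, -3.0]
gripper_width: 0.267
```

Call:
{"method": "send_rows", "body": {
  "commands": [
    [[0,0,0.8],[0,0,0]],
    [[0,0,0.8],[0,0,0]]
  ]
}}

```text
t: 21.68
position: [455.2, 329.2, 107.7]
tool_rot: [0.894, 0.448, 0.0, -0.0]
contact_force: [0.3, -0.1, -3.2]
gripper_width: 0.269
```

```bash
python3 go.py 455 329 107 53.5
```

```text
t 21.68 pos [455.2 329.2 107.7] yaw x 53.2 zaxis [ 1.e-04  3.e-04 -1.e+00] F [ 0.3 -0.1 -3.2] grip 0.269
d tool [-0.3 -0.1  0.7] n rows@40 0.019670525250028097
rotvec tool [-0.0001 -0.0003 -0.0053]
joints [ 0.63  0.11 -0.06  1.4   0.    2.84]
```

Call:
{"method": "send_rows", "body": {
  "commands": [
    [[0,0,0.6],[0,0,0]],
    [[0,0,0.6],[0,0,0]]
  ]
}}

```text
t: 21.85
position: [455.3, 329.2, 106.7]
tool_rot: [0.894, 0.448, 0.0, -0.0]
contact_force: [0.9, 0.2, -3.6]
gripper_width: 0.27
```

Call:
{"method": "send_rows", "body": {
  "commands": [
    [[0,0,0.5],[0,0,0]],
    [[0,0,0.5],[0,0,0]]
  ]
}}

```text
t: 22.02
position: [455.4, 329.3, 106.5]
tool_rot: [0.894, 0.448, 0.001, -0.0]
contact_force: [-2.5, -2.0, 4.3]
gripper_width: 0.267
```

Foot is on the tile. Releasing.

Call:
{"method": "send_rows", "body": {
  "commands": [
    [[0,0,0],[0,0,0]],
    [[0,0,0],[0,0,0]],
    [[0,0,0],[0,0,0]],
    [[0,0,0],[0,0,0]],
    [[0,0,0],[0,0,0]],
    [[0,0,0],[0,0,0]],
    [[0,0,0],[0,0,0]],
    [[0,0,0],[0,0,0]]
  ],
  "grip": 85
}}

```text
t: 22.68
position: [456.3, 329.9, 107.9]
tool_rot: [0.894, 0.448, 0.002, -0.001]
contact_force: [-0.7, -0.3, 0.1]
gripper_width: 0.996
```

```bash
python3 go.py 455 329 220 53.2
```

```text
t 22.68 pos [456.3 329.9 107.9] yaw x 53.19 zaxis [ 0.0038  0.0031 -1.    ] F [-0.7 -0.3  0.1] grip 0.996
d tool [  -1.    -0.4 -112.1] n rows@40 2.8033920790711995
rotvec tool [ 0.0012 -0.0048 -0.0001]
joints [ 0.63  0.1  -0.07  1.4   0.    2.84]
```

Call:
{"method": "send_rows", "body": {
  "commands": [
    [[0,0,-10],[0,0,0]],
    [[0,0,-20],[0,0,0]],
    [[0,0,-20],[0,0,0]],
    [[0,0,-20],[0,0,0]],
    [[0,0,-20],[0,0,0]],
    [[0,0,-20],[0,0,0]],
    [[0,0,-10],[0,0,0]],
    [[-25,0,-10],[0,0,0]],
    [[-35,0,0],[0,0,0]],
    [[-35,0,0],[0,0,0]],
    [[-35,0,0],[0,0,0]],
    [[-25,0,0],[0,0,0]]
  ]
}}

```text
t: 23.68
position: [360.7, 203.7, 248.7]
tool_rot: [0.893, 0.449, 0.003, -0.001]
contact_force: [-1.1, -0.3, 0.3]
gripper_width: 0.994
```

Call:
{"method": "send_rows", "body": {
  "commands": [
    [[0,0,0],[0,0,0]],
    [[0,0,0],[0,0,0]]
  ]
}}

```text
t: 23.85
position: [358.3, 200.7, 251.8]
tool_rot: [0.894, 0.448, 0.005, -0.0]
contact_force: [0.7, 0.6, -0.3]
gripper_width: 1.0
```

```bash
python3 look.py 9 t
python3 - <<'E'
from h import *
for n in('top','scene'):
    p=pickle.load(open(n+'9.pkl','rb'));W=cloud(p).reshape(-1,3);h=cv2.cvtColor(p['frame'],cv2.COLOR_BGR2HSV).reshape(-1,3)
    b=(h[:,0]>95)&(h[:,0]<115)&(h[:,1]>65)&(abs(W[:,2]-8)<8)&(np.hypot(W[:,0]-454,W[:,1]-328)<90)
    print(n,'tile',rect(W[b]))
    d=np.hypot(W[:,0]-455,W[:,1]-329)
    for lo,hi in((14,26),(60,120),(134,155)):
        m=(d<34)&(W[:,2]>lo)&(W[:,2]<hi);print(lo,m.sum(),rect(W[m]),np.median(W[m],0).round(1))
    a=np.deg2rad(16.7);R=np.array([[np.cos(a),np.sin(a)],[-np.sin(a),np.cos(a)]]);L=(W[:,:2]-[600.2,-6.3])@R.T
    for cx in(-42,42):
        m=(abs(L[:,0]-cx)<34)&(abs(L[:,1])<74);print('tray',cx,np.percentile(W[m,2],[50,90,99]).round(1))
cv2.imwrite('pics/top9.png',pickle.load(open('top9.pkl','rb'))['frame'])
E
```

```text
top tile (array([453.8, 327.6]), array([106.9, 107.5]), 75.1)
14 172 (array([455.8, 326.4]), array([50. , 51.3]), 57.1) [454.9 318.6  19. ]
60 74 (array([457.5, 320.1]), array([28.5, 15.3]), 7.2) [455.  318.8  91.5]
134 91 (array([456.3, 329.2]), array([26.1, 25.9]), 45.4) [455.5 328.5 142.9]
tray -42 [44.4 48.9 51.6]
tray 42 [44.4 49.2 52.1]
scene tile (array([458.6, 324.9]), array([101.1, 100.2]), 72.8)
14 90 (array([454. , 326.2]), array([48.8, 52.1]), 51.6) [460.6 321.6  18.4]
60 106 (array([454.7, 326.3]), array([25. , 26.4]), 55.5) [461.4 322.   90.2]
134 35 (array([454.8, 326.3]), array([21. , 24.7]), 56.5) [458.1 324.6 141.4]
tray -42 [44.2 47.3 49.4]
tray 42 [44.2 47.  48.4]
```

View pics/c9.png

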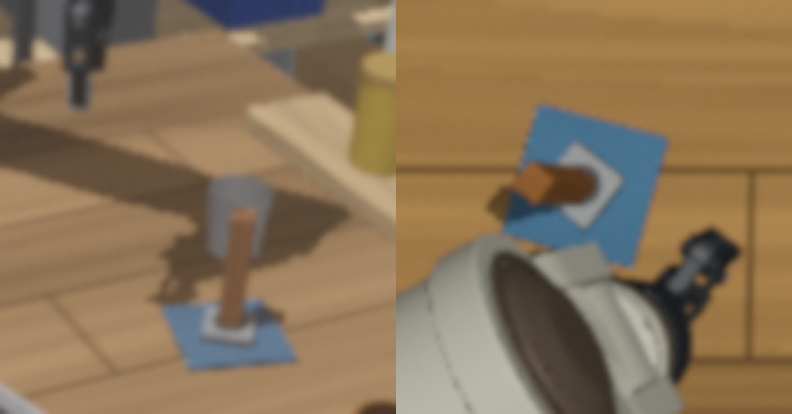

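View pics/top9.png

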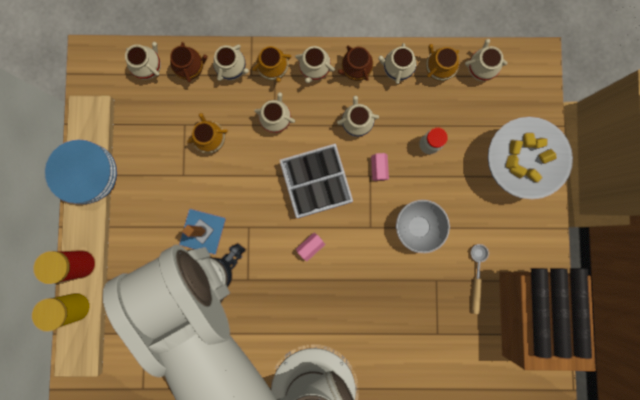

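The tamper stands upright, within a few mm of the tile's centre. All six bars are level in the tray at (316,180). Nothing else has moved and the gripper is clear. Handing in.

```bash
python3 -c "
from workcell import bot
print(bot.finish_job())"
```

```text
the job is handed in; nothing more can be done
None
```

I pressed both proud briquettes down onto the tray floor with the tamper, stood it back on its tile, let go and handed the job in at about 24 s. The job reports no verdict, so the results below are my own measurements.

- **Pressing:** each briquette (near first, then far) was held for more than a second with about 13–16 N. That figure is the wrist reading plus about 3 N for the tamper's weight. A sideways force of 4–5 N came with each push. No force reading came close to the 45 N cracking limit.
- **Tray:** after pressing, all six tops measured about 45–46 mm above the table from the scene camera, against 46.6 mm when flat. The top picture also shows both rows level. The 90th–99th percentile of heights inside the cells reads higher (47–52 mm), which I take to be depth noise and wall edges.
- **Tamper:** it stands upright about 2–5 mm from the tile's centre. The two cameras disagree by about 3–5 mm on the tile's position, well inside the 30 mm allowed.
- **Other things:** nothing else looks moved in the before and after top pictures, though I compared these by eye rather than measuring each object. The gripper is open and clear of everything.

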